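Tip the medicine ingots into the bamboo tube and ram them home

ROBOT

A 6-joint arm with a two-finger parallel gripper is mounted at the origin on the work surface. World frame = base frame: x ahead of the robot, y to its left, z up, the work surface at z = 0. Lengths are in mm, angles in degrees, forces in N, time in s.
With the tool pointing down it reaches from about 300 to 850 mm from the base axis. Payload 4.2 kg.
Tool frame: the origin (TCP) lies midway between the tips of the shut fingers; the grasp point (between the pads) lies 19 mm behind it; z points along the fingers, y is the line along which they close (so a half turn about z gives the same grasp; the last joint's range is limited). The gripper opens to 91 mm and grips with 3 to 60 N. Pads are 32 mm wide; open, the fingers measure 118 mm over their backs; the gripper's body (76 mm by 178 mm) begins 60 mm behind the grasp point.
Start: joints at [72.823, 18.312, 89.639, -0, 72.044, -1.146], TCP at [158.796, 552.655, 213.976] pointing down, gripper open.
Joint ranges: [-177.97, 177.97], [-48.28, 115.42], [12.27, 149.76], [-77.06, 257.06], [2.81, 150.46], [-146.56, 146.56]. Speed limits (degrees/s): [147.25, 147.25, 180, 180, 180, 180].

INTERFACE

Orientations are given as [roll, pitch, yaw] about the fixed x, y, z axes, in that order (R = Rz(yaw) Ry(pitch) Rx(roll)).
In Python, from workcell import env gives the robot as it stands.
- The arm moves only by the shell command python3 drive.py 'ROWS' [OPENING] [FORCE]. ROWS is a JSON object whose key "increments" holds a list of rows, 1 to 8 of them, each of 6 numbers: dx, dy, dz in mm, then a rotation vector rx, ry, rz in degrees; each row shifts and turns the commanded pose from where the row before left it, along the tool's axes as they then stand; what a row does not reach is not made up. A row lasts 1/10 s, in which the tool goes at most 50 mm and 8.59 degrees, less where a joint would pass 70% of its speed; a pose out of reach is approached as far as the arm can. OPENING is the finger opening in mm, set as the command begins (- or left out keeps the last). The fingers move at their own pace and stop on an object; FORCE is the grip in N (left out, the last holds). Time passes only in rows, so rows that do not move let the fingers close. It prints the time, the measured TCP pose, the force, the opening and the grip force at its end. Input that does not fit is refused with a message, and nothing moves.
- env.state(): the state, without advancing time (a new reading comes with each control period).
- env.grab_frame(name): name is "scene" or "top" or "wrist"; returns the picture (384x512x3 uint8, blue, green, red); there is no depth.
- env.camera_model(name): a dict with "fx", "fy", "cx", "cy" (pixels), "T" (4x4, takes a point from camera to world coordinates). Camera axes: x right, y up, looking along -z (the intrinsics and any distortion apply to the point x, -y, -z); pixel columns grow to the right and rows downward; lengths in mm; the calibration is good to about 2 mm. The wrist camera is an equidistant fisheye: a pixel r from the principal point sees the ray r / f radians off the axis. A picture is of the moment at which its call begins: read the wrist's pose just before it. camera_model takes no time and is no camera call; for the wrist camera it gives the pose at the moment of the call.
- env.job_done(): hands the job in; it is judged then, once.
The state is a dict: "time_s": time; "qpos": joint angles; "qvel": joint speeds; "effort": joint torques, N m; "ee_pos": TCP position; "ee_rot": TCP orientation; "force": force on the tool from outside, world axes, zero at the start; "torque": the same for the moment, N m; "gripper_width": finger opening in mm; "gripper_force": force on a finger pad.
Only numpy, scipy, OpenCV 4.12 (cv2) and the standard library are available. Lean on these libraries where they do the work, as an engineer would, in place of code of your own. Each camera call takes 0.05 s, during which the arm holds its last target. There are 200 camera calls.

TASK

Carry the lacquered scoop tray by its handle with all four red ingots on it to the clamped bamboo tube, tip them off through the brass funnel, and lay the empty tray flat on its bamboo mat again. Then take the wooden rammer from the celadon dish and press the ingots down the tube until the cork under them is fully home, and stand the rammer upright in its dish again. Never touch the ingots with the fingers, and leave everything else on the bench where it is.

Things in the scene. Friction and masses are not known exactly. Their poses are not given: they have to be found in the camera images.
- tray: Black lacquered loose scoop tray, 220 g, 160 mm (x) by 76 mm (y), 28 mm high; floor 4 mm, side walls 5 mm, 66 mm wide inside. Origin: centre of underside. Open spout end without lip at -x, facing roughly the robot; brown upright handle board at the +x end, x 66 to 80 mm, 44 mm wide, top 83 mm up. Slick: ingots start sliding off when the spout is tipped down 15 to 25 degrees; 40 empties it.
- tray_grip (a point): Grip point in the tray's handle board, 73 mm along +x from the tray's origin, 62 mm above its underside; the axes are the tray's. Pinch across the board's 14 mm (fingers closing along the tray's x).
- tray_spout (a point): Middle of the floor's upper edge at the open end of the tray, at x -80 mm, 4 mm above the underside.
- mat: Yellow bamboo mat, 200 by 130 by 3 mm, fixed to the bench, the tray's resting place. Origin: centre of its underside, on the bench. It and the dish stand one left and one right of the clamp, either way round.
- ingot0: One of four alike loose pressed-medicine ingots, cinnabar red, 22 by 18 by 16 mm, 12 g, lying in the tray with gaps between them. Origin: centre of its 22 by 18 mm underside.
- ingot1: One of four alike loose pressed-medicine ingots, cinnabar red, 22 by 18 by 16 mm, 12 g, lying in the tray with gaps between them. Origin: centre of its 22 by 18 mm underside.
- ingot2: One of four alike loose pressed-medicine ingots, cinnabar red, 22 by 18 by 16 mm, 12 g, lying in the tray with gaps between them. Origin: centre of its 22 by 18 mm underside.
- ingot3: One of four alike loose pressed-medicine ingots, cinnabar red, 22 by 18 by 16 mm, 12 g, lying in the tray with gaps between them. Origin: centre of its 22 by 18 mm underside.
- press: Wooden screw clamp fixed to the bench, gripping an upright bamboo tube (bore 60, outside 68 mm, top 99 mm up). Origin: tube axis at bench height. Base 110 mm wide (y), x -80 to +150 mm; jaws 60 mm high; screw along +x, under 95 mm high, ends at x +158 mm. On the tube a fixed brass funnel widens from the bore at 98 mm to a mouth about 130 mm inside, 136 outside, at 130 mm height.
- press_mouth (a point): Centre of the funnel's mouth, on the tube's axis at rim height, 130 mm above the bench.
- cork (a joint): Depth in m of the tight cork disc (57 mm wide, 8 thick) that is the tube's sliding floor: 0 highest (top face 52 mm above the bench), 0.032 fully home on its stop (top face 20 mm above the bench). Starts at 0 to 0.008. Slides stiffly under a push of about 6 N (more when fast) and stays where left; the ingots' weight does not move it.
- cork_top (a point): Centre of the cork's upper face.
- rammer: Dark wooden rammer standing upright, loose, 220 g, 180 mm tall. Origin: centre of its flat foot's underside. Foot 44 mm across and 16 mm thick; shaft 18 mm across up to 110 mm; above that a round grip 26 mm across up to 180 mm. z runs up the shaft.
- rammer_grip (a point): Middle of the rammer's round grip, 145 mm above the foot's underside.
- dish: Green celadon dish, round, 120 mm across the rim, 16 mm high, fixed to the bench; flat floor about 76 mm across, 6 mm above the bench, on which the rammer stands. Origin: centre of its underside.
- mortar: Bystander: bronze mortar, 120 mm across, 100 mm high, with its pestle leaning out; origin under its centre.
- bell: Bystander: brass hand bell standing on its mouth, 68 mm across, 123 mm tall; origin under its centre.
- jar: Bystander: blue ceramic jar with a dark lid, 76 mm across, 130 mm tall; origin under its centre.
- packets: Bystander: stack of three paper packets with a red band, 75 by 60 by 48 mm; origin under its centre.
- weight: Bystander: brass scale weight, 40 mm across, 45 mm tall; origin under its centre.
- brush: Bystander: small hand brush lying on the bench; origin on its underside, long axis x.

How it is judged (in metres and radians):
On the way, in this order (a step that is already met when the one before it is completed fails the run):
1. the tray is lifted at least 50 mm off the mat with all four ingots lying on it (height (world z) of tray_spout above 0.053 m and height (world z) of tray above 0.05 m and distance between each of ingot0, ingot1, ingot2, ingot3 and tray below 0.085 m and z of ingot0 in the frame of tray between 0 and 0.03 m and z of ingot1 in the frame of tray between 0 and 0.03 m and z of ingot2 in the frame of tray between 0 and 0.03 m and z of ingot3 in the frame of tray between 0 and 0.03 m), for 0.2 s.
2. the tray is tipped spout-down by more than 15 degrees beside the funnel, its spout within 90 mm of the tube's axis (angle between tray's own z axis and vertical above 0.26 rad and horizontal distance between tray_spout and press_mouth below 0.09 m), for 0.1 s.
3. all four ingots lie in the funnel or tube (horizontal distance between each of ingot0, ingot1, ingot2, ingot3 and press_mouth below 0.062 m and z of each of ingot0, ingot1, ingot2, ingot3 in the frame of press_mouth below 0.004 m), for 0.2 s.
4. the empty tray lies flat on its mat again, let go (horizontal distance between tray and mat below 0.04 m and height (world z) of tray below 0.012 m and angle between tray's own z axis and vertical below 0.06 rad and linear speed of tray below 0.05 m/s and contact force between the fingers and tray below 0.1 N), for 0.2 s.
5. the rammer's foot, down in the tube on the ingots, has driven the cork home (0.029 or more) (value of joint cork above 0.029 m and horizontal distance between rammer and press_mouth below 0.03 m and z of rammer in the frame of press_mouth below -0.02 m and (contact force between rammer and ingot0 above 1 N or contact force between rammer and ingot1 above 1 N or contact force between rammer and ingot2 above 1 N or contact force between rammer and ingot3 above 1 N)), for 0.1 s.
At the end, for the whole second after the job is handed in: Cork at 0.029 or deeper; all ingots at rest in the bore (32 mm of its axis, 40 mm or more below the rim); tray flat and let go on its mat (centres within 40 mm); rammer upright (0.06 rad) on the dish floor (centres within 25 mm), let go, at rest (all of step 4 and value of joint cork above 0.029 m and horizontal distance between each of ingot0, ingot1, ingot2, ingot3 and press_mouth below 0.032 m and z of each of ingot0, ingot1, ingot2, ingot3 in the frame of press_mouth below -0.04 m and horizontal distance between rammer and dish below 0.025 m and height (world z) of rammer below 0.012 m and angle between rammer's own z axis and vertical below 0.06 rad and linear speed of each of rammer, ingot0, ingot1, ingot2, ingot3 below 0.05 m/s); the robot touches nothing.
It fails at once if the fingers touch an ingot (contact force between the fingers and ingot0 above 0.3 N or contact force between the fingers and ingot1 above 0.3 N or contact force between the fingers and ingot2 above 0.3 N or contact force between the fingers and ingot3 above 0.3 N).
It fails at once if an ingot falls onto the bench, away from mat and tube ((height (world z) of ingot0 below 0.003 m and horizontal distance between ingot0 and press above 0.08 m) or (height (world z) of ingot1 below 0.003 m and horizontal distance between ingot1 and press above 0.08 m) or (height (world z) of ingot2 below 0.003 m and horizontal distance between ingot2 and press above 0.08 m) or (height (world z) of ingot3 below 0.003 m and horizontal distance between ingot3 and press above 0.08 m)).
It fails at once if a bystander is moved by more than 20 mm (distance of any of mortar, bell, jar, packets, weight, brush from where it was at the start of the episode above 0.02 m).
It also fails if it takes over 72 s, if anything falls off the work surface, if the arm or the gripper's body presses on something with over 40 N, if the wrist force passes 120 N, or if a joint passes its speed limit or range.

## Working session

There is one attempt and no reset: what is moved stays moved. The work goes in short steps, Python scripts to look and compute and a shell command to move; the robot and the scene stay as the last step left them, time stands still between calls to the robot, and variables do not carry over. Pictures are saved under pics/ and viewed, at most 10 in all, crops included, and the job is handed in when it is done.

```bash
ls; mkdir -p pics; python3 - <<'E'
from workcell import env
import cv2,numpy as np
s=env.state();print(s)
for n in ("scene","top"):
    im=env.grab_frame(n);cv2.imwrite(f"pics/{n}0.png",im)
    m=env.camera_model(n);print(n,{k:(np.round(v,3).tolist() if k=="T" else v) for k,v in m.items()})
E
```

```text
drive.py
pics
workcell.py
{'time_s': 0.0, 'qpos': array([ 7.28228307e+01,  1.83527756e+01,  8.97066582e+01,  1.40313845e-03,
        7.20424616e+01, -1.14279449e+00]), 'qvel': array([ 0.04972766,  0.12239967, -0.09840568, -0.0274438 ,  0.01829407,
        0.02890088]), 'effort': array([-1.02901853e-03, -4.12441242e+01, -2.31963587e+01,  7.23328209e-02,
        4.58930223e-02, -1.67340440e-04]), 'ee_pos': array([158.63734166, 552.16459046, 213.10718915]), 'ee_rot': array([-1.79898151e+02, -3.36596972e-03,  1.63965188e+02]), 'force': array([ 0.24002632,  0.29493697, -0.37082709]), 'torque': array([-0.00045594, -0.01304946,  0.02802034]), 'gripper_force': 0.0, 'gripper_width': 91.02166864212957}
scene {'fx': 471.7424541090249, 'fy': 471.7424541090249, 'cx': 258.676302880134, 'cy': 197.4793964058618, 'T': [[-0.834, -0.375, 0.406, 1209.567], [0.552, -0.558, 0.619, 1034.674], [-0.006, 0.74, 0.673, 1229.296], [0.0, 0.0, 0.0, 1.0]]}
top {'fx': 385.275012780859, 'fy': 385.275012780859, 'cx': 251.0137559929993, 'cy': 190.90748061761377, 'T': [[0.018, 0.98, -0.196, 352.375], [-1.0, 0.016, -0.015, 24.004], [-0.012, 0.196, 0.981, 1171.742], [0.0, 0.0, 0.0, 1.0]]}
```

View pics/top0.png

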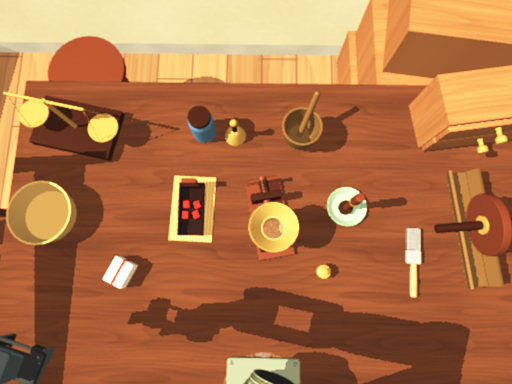

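View pics/scene0.png

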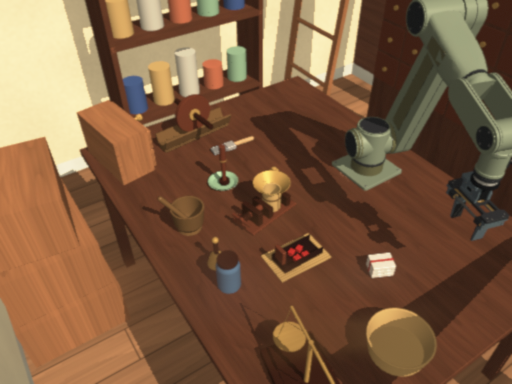

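Top view: the tray is on its mat at about (192,208) with its handle at (190,182). The funnel is at (274,228), the dish and rammer at (347,207), the jar at (202,125), the bell at (235,132) and the weight at (323,271). The scene view agrees. Next I'll take an enlarged crop to measure from.

```bash
cat > h.py <<'E'
from workcell import env
import cv2,numpy as np
def ray(n,uv,m=None):
    m=m or env.camera_model(n);T=np.array(m["T"])
    d=np.array([(uv[0]-m["cx"])/m["fx"],-(uv[1]-m["cy"])/m["fy"],-1.])
    return T[:3,3],T[:3,:3]@d
def onz(n,uv,z):
    o,d=ray(n,uv);return o+d*(z-o[2])/d[2]
def comps(im,lo,hi,roi,amin=20):
    x0,y0,x1,y1=roi;hsv=cv2.cvtColor(im,cv2.COLOR_BGR2HSV)
    m=cv2.inRange(hsv,lo,hi);k=np.zeros_like(m);k[y0:y1,x0:x1]=m[y0:y1,x0:x1]
    cs,_=cv2.findContours(k,cv2.RETR_EXTERNAL,cv2.CHAIN_APPROX_NONE)
    return sorted([c for c in cs if cv2.contourArea(c)>=amin],key=cv2.contourArea,reverse=True)
E
python3 - <<'E'
from h import *
im=cv2.imread("pics/top0.png")
c=im[165:275,160:380];cv2.imwrite("pics/c0.png",cv2.resize(c,None,fx=3.6,fy=3.6,interpolation=cv2.INTER_CUBIC))
def show(n,lo,hi,roi,z,am=20):
    for c in comps(im,lo,hi,roi,am)[:4]:
        r=cv2.minAreaRect(c);p=onz("top",r[0],z)
        b=[onz("top",q,z)[:2].round(0).tolist() for q in cv2.boxPoints(r)]
        print(n,cv2.contourArea(c),np.round(r[0],1),p.round(1),b)
show("mat/yellow",(18,80,120),(35,255,255),(160,165,225,250),3)
show("funnel",(18,80,100),(35,255,255),(240,190,310,260),130)
show("dish",(40,20,90),(95,255,255),(320,180,375,232),16)
show("ingots",(0,150,120),(6,255,255),(170,190,212,230),20,8)
show("ingots2",(174,150,120),(180,255,255),(170,190,212,230),20,8)
E
```

```text
mat/yellow 2677.5 [191.9 208.5] [527.9 222.5   3. ] [[431.0, 291.0], [637.0, 287.0], [628.0, 152.0], [423.0, 160.0]]
funnel 1909.5 [273.3 226.8] [462.6 -21.8 130. ] [[462.0, 72.0], [558.0, -20.0], [464.0, -116.0], [370.0, -23.0]]
dish 173.5 [339.8 208.9] [ 532.1 -227.4   16. ] [[577.0, -179.0], [599.0, -245.0], [488.0, -275.0], [467.0, -211.0]]
dish 50.5 [357.5 208. ] [ 535.8 -280.9   16. ] [[541.0, -253.0], [555.0, -304.0], [531.0, -309.0], [517.0, -258.0]]
ingots 101.5 [195.5 209.5] [522.6 208.7  20. ] [[494.0, 223.0], [553.0, 220.0], [551.0, 194.0], [492.0, 197.0]]
ingots 46.0 [186. 204.] [538.9 238.4  20. ] [[551.0, 248.0], [551.0, 230.0], [527.0, 229.0], [526.0, 247.0]]
ingots 43.5 [184.5 214.5] [506.7 241.2  20. ] [[517.0, 252.0], [518.0, 231.0], [496.0, 230.0], [496.0, 251.0]]
```

View pics/c0.png

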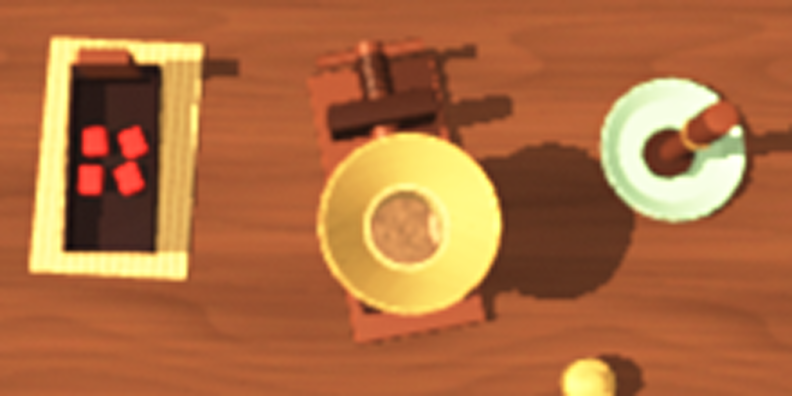

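The crop shows the tray outline at crop x 65–160, y 65–252, with the handle top edge at about (78–130, 50). The funnel centre is at (410,223), the dish centre at (673,150), and the rammer top near (720,113) leaning only through perspective. Next I'll turn these into positions.

```bash
python3 - <<'E'
from h import *
ims={n:cv2.imread(f"pics/{n}0.png") for n in("top","scene")}
def circ(n,lo,hi,roi,z):
    cs=comps(ims[n],lo,hi,roi,15);h=cv2.convexHull(np.vstack(cs))[:,0]
    P=np.array([onz(n,q,z)[:2] for q in h]); 
    A=np.c_[2*P,np.ones(len(P))];s=np.linalg.lstsq(A,(P**2).sum(1),rcond=None)[0]
    print(n,"circle",s[:2].round(1),"r",round(float(np.sqrt(s[2]+s[:2]@s[:2])),1))
Y=((18,80,100),(35,255,255));G=((35,15,90),(95,255,255))
circ("top",*Y,(240,190,310,260),130);circ("scene",*Y,(245,160,300,192),130)
circ("top",*G,(320,180,375,232),16);circ("scene",*G,(200,165,245,195),16)
crop=lambda u,v:(160+u/3.6-.4,165+v/3.6-.4)
for nm,z,pts in [("wall top",31,[(70,68),(161,66),(157,250),(64,250)]),("spout floor",7,[(72,252),(154,252)]),
   ("handle top",86,[(78,50),(130,50),(131,57),(78,57)]),("base",15,[(355,342),(490,318)])]:
    print(nm,[onz("top",crop(*p),z)[:2].round(0).tolist() for p in pts])
c=comps(ims["top"],*Y,(160,165,225,250))[0]
print("mat corners",[onz("top",q,3)[:2].round(0).tolist() for q in cv2.approxPolyDP(c,4,True)[:,0]])
for n,f in(("top",(160,165,380,275)),("scene",(200,130,345,285))):
    x0,y0,x1,y1=f
s=ims["scene"][130:285,190:345];cv2.imwrite("pics/c1.png",cv2.resize(s,None,fx=3.8,fy=3.8,interpolation=cv2.INTER_CUBIC))
# rammer top in top view
print("rammer top",onz("top",crop(722,112),186).round(0))
for n,p,z in(("jar",(202,116),130),("bell",(234,125),123),("weight",(323,270),45),("mortar",(302,124),100)):print(n,onz("top",p,z).round(0))
E
```

```text
top circle [463.7 -21.6] r 67.7
scene circle [461.2 -27. ] r 63.5
top circle [ 541.1 -248.2] r 59.4
scene circle [ 541.5 -247.6] r 58.5
wall top [[600.0, 261.0], [603.0, 184.0], [448.0, 181.0], [447.0, 257.0]]
spout floor [[447.0, 255.0], [448.0, 186.0]]
handle top [[603.0, 244.0], [603.0, 202.0], [598.0, 201.0], [597.0, 243.0]]
base [[377.0, 17.0], [398.0, -94.0]]
mat corners [[630.0, 284.0], [434.0, 291.0], [427.0, 163.0], [628.0, 155.0]]
rammer top [ 541. -244.  186.]
jar [778. 185. 130.]
bell [754.  93. 123.]
weight [ 350. -169.   45.]
mortar [ 769. -105.  100.]
```

View pics/c1.png

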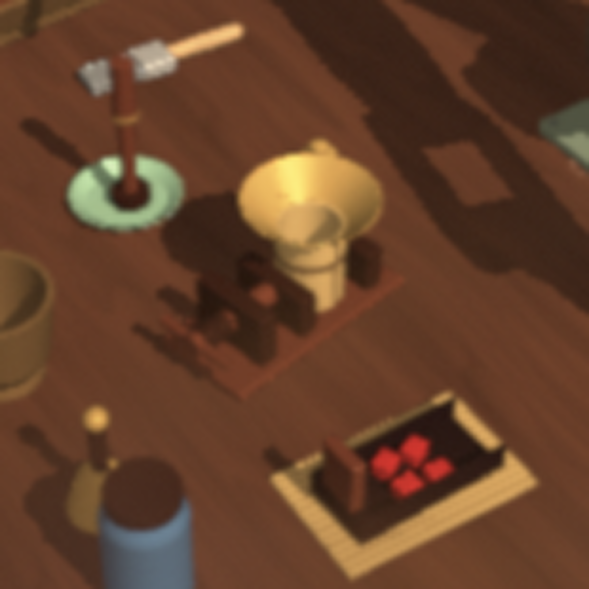

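Estimates: tray centre (526,222) with yaw about 1.3°, so the grip point is (599,223,65). The mat is at (530,223), the funnel at (463,-22), and the dish and rammer at (541,-247). Next I'll turn the tool and move above the handle.

```bash
cat > d.py <<'E'
import sys,numpy as np
from workcell import env
from scipy.spatial.transform import Rotation as R
s=env.state();r=R.from_euler("xyz",s["ee_rot"],degrees=True);a=[float(v) for v in sys.argv[1:]]
print("pos",s["ee_pos"].round(1),"rot",s["ee_rot"].round(2),"q",s["qpos"].round(0),"F",s["force"].round(1))
if len(a)>=3:print("tool delta",r.inv().apply(np.array(a[:3])-s["ee_pos"]).round(1))
if len(a)==6:print("rotvec",(r.inv()*R.from_euler("xyz",a[3:],degrees=True)).as_rotvec(degrees=True).round(2))
E
python3 drive.py '{"increments":[[0,0,0,0,0,8],[0,0,0,0,0,8],[0,0,0,0,0,8],[0,0,0,0,0,8],[0,0,0,0,0,8],[0,0,0,0,0,8],[0,0,0,0,0,8],[0,0,0,0,0,8]]}' 60 && python3 drive.py '{"increments":[[0,0,0,0,0,8],[0,0,0,0,0,0.7],[-23,31,0,0,0,0],[-23,31,0,0,0,0],[-23,31,0,0,0,0],[-23,31,0,0,0,0],[-23,31,0,0,0,0],[-23,31,0,0,0,0]]}' && python3 drive.py '{"increments":[[-23,31,0,0,0,0],[-23,31,0,0,0,0],[-23,31,0,0,0,0],[-23,31,0,0,0,0],[-23,31,0,0,0,0],[-20,25,0,0,0,0],[0,0,0,0,0,0],[0,0,0,0,0,0]]}'
python3 d.py 599 223 160 180 0 91.3
python3 -c "
from h import *
m=env.camera_model('wrist');print(m);cv2.imwrite('pics/w0.png',env.grab_frame('wrist'))"
```

```text
time_s: 0.9
ee_pos: [158.7, 552.3, 213.5]
ee_rot: [-180.0, 0.1, 99.6]
force: [0.6, 1.0, -1.0]
gripper_width: 59.8
gripper_force: 0.0
time_s: 1.7
ee_pos: [348.8, 417.7, 213.8]
ee_rot: [-180.0, 0.0, 91.5]
force: [0.8, 0.4, -0.8]
gripper_width: 60.4
gripper_force: 0.0
time_s: 2.5
ee_pos: [530.7, 287.5, 213.4]
ee_rot: [-179.9, -0.0, 91.3]
force: [-0.2, 0.2, -0.3]
gripper_width: 60.0
gripper_force: 0.0
pos [530.7 287.5 213.4] rot [-1.7992e+02 -1.0000e-02  9.1290e+01] q [27. 21. 86.  0. 73. 26.] F [-0.2  0.2 -0.3]
tool delta [-66.   67.   53.3]
rotvec [-0.08 -0.01 -0.01]
{'fx': 297.3186396354542, 'fy': 297.3186396354542, 'cx': 256.8630542608919, 'cy': 192.52628978435294, 'T': array([[ 9.99726092e-01, -2.29999352e-02, -4.32951716e-03,
         5.30761466e+02],
       [ 2.33368850e-02,  9.65670871e-01,  2.58718301e-01,
         3.60180049e+02],
       [-1.76961555e-03, -2.58748473e-01,  9.65943112e-01,
         3.84174800e+02],
       [ 0.00000000e+00,  0.00000000e+00,  0.00000000e+00,
         1.00000000e+00]])}
```

View pics/w0.png

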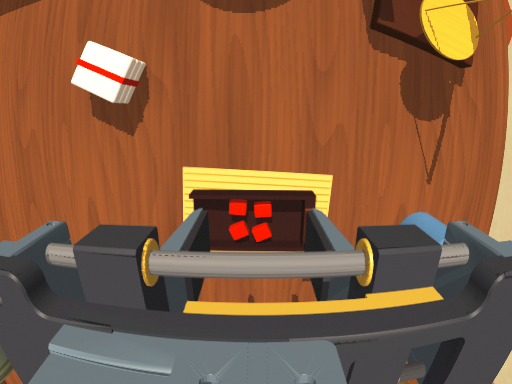

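The wrist view (right is +x, up is +y) shows the tray between the fingers: the near wall runs from about (191,192) to (314,194), with the ingots at (235–263, 208–232). The handle is hidden behind the right finger. As a check, I'll cast rays for the wall ends.

```bash
cat >> h.py <<'E'
def wray(uv,m):
    x,y=(uv[0]-m["cx"])/m["fx"],(uv[1]-m["cy"])/m["fy"];t=np.hypot(x,y);k=np.sin(t)/t if t>1e-9 else 1
    T=np.array(m["T"]);return T[:3,3],T[:3,:3]@np.array([x*k,-y*k,-np.cos(t)])
def wz(uv,z,m):
    o,d=wray(uv,m);return o+d*(z-o[2])/d[2]
E
python3 - <<'E'
from h import *
m=env.camera_model("wrist");im=cv2.imread("pics/w0.png")
g=cv2.cvtColor(im,cv2.COLOR_BGR2HSV)
Y=cv2.inRange(g,(20,120,120),(35,255,255))
# outer edge of tray wall: per column, last yellow row above the dark wall
for u in (195,205,220,240,260,280,300,312):
    v=np.where(Y[160:205,u])[0].max()+160.5; print(u,v,wz((u,v),31,m)[:2].round(1))
for v in(193,194,195,196):
    r=im[v,180:330].astype(int).sum(1);i=np.where(r<200)[0];print(v,i.min()+180,i.max()+180,wz((i.min()+180,v),31,m)[:2].round(1),wz((i.max()+180,v),31,m)[:2].round(1))
E
```

```text
195 188.5 [454.7 269.4]
205 188.5 [467.5 269.7]
220 188.5 [486.3 270.1]
240 189.5 [511.  269.4]
260 189.5 [535.6 270. ]
280 189.5 [560.2 270.7]
300 189.5 [585.  271.3]
312 190.5 [600.2 270.4]
193 191 313 [449.4 263.5] [601.7 267.2]
194 190 313 [448.1 262.1] [601.8 265.9]
195 189 314 [446.7 260.8] [603.2 264.7]
196 189 315 [446.7 259.5] [604.6 263.4]
```

```bash
python3 drive.py '{"increments":[[-16,17,0,0,0,0],[-16,17,0,0,0,0],[-16,17,0,0,0,0],[-17,16,0,0,0,0],[0,0,30,0,0,0],[0,0,30,0,0,0],[0,0,30,0,0,0],[0,0,0,0,0,0]]}' && python3 d.py 599 224 46 180 0 91.3
python3 - <<'E'
from h import *
cv2.imwrite("pics/s1.png",cv2.resize(env.grab_frame("scene")[120:300,220:400],None,fx=3.3,fy=3.3,interpolation=cv2.INTER_CUBIC))
E
```

```text
time_s: 3.35
ee_pos: [595.2, 224.5, 119.8]
ee_rot: [-179.5, 0.2, 91.4]
force: [-0.1, 0.0, -0.7]
gripper_width: 59.8
gripper_force: 0.0
pos [595.2 224.5 119.8] rot [-1.7947e+02  1.5000e-01  9.1420e+01] q [20. 28. 88.  0. 64. 18.] F [-0.1  0.  -0.7]
tool delta [-0.4  4.5 73.7]
rotvec [-0.53  0.15  0.12]
```

View pics/s1.png

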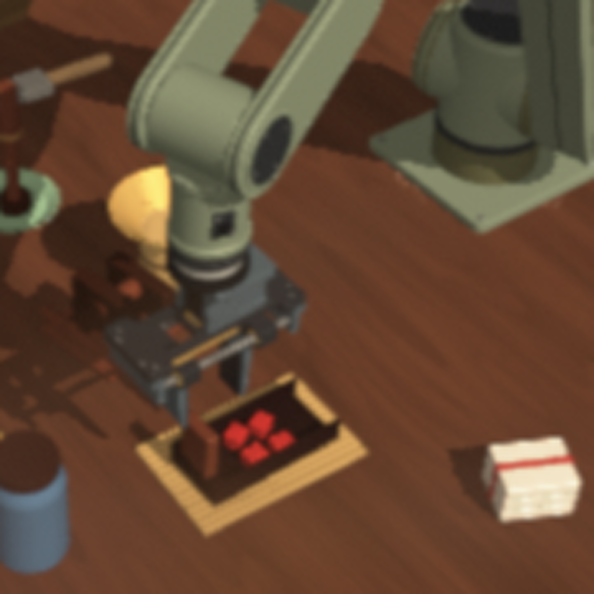

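The scene view shows the fingers above the handle board at (205,440) and straddling it along x. Next I'll descend and grip.

```bash
python3 drive.py '{"increments":[[0,2,15,0,0,0],[0,2,15,0,0,0],[0,0,15,0,0,0],[0,0,15,0,0,0],[0,0,13,0,0,0],[0,0,0,0,0,0],[0,0,0,0,0,0]]}' && python3 drive.py '{"increments":[[0,0,0,0,0,0],[0,0,0,0,0,0],[0,0,0,0,0,0],[0,0,0,0,0,0],[0,0,0,0,0,0],[0,0,0,0,0,0]]}' 0 45 && python3 d.py 599 224 46 180 0 91.3
```

```text
time_s: 4.1
ee_pos: [603.4, 224.5, 51.0]
ee_rot: [180.0, -0.0, 91.3]
force: [0.2, -0.1, -0.1]
gripper_width: 60.4
gripper_force: 0.0
time_s: 4.7
ee_pos: [602.5, 224.4, 50.9]
ee_rot: [-179.9, 0.0, 91.3]
force: [-2.4, -0.0, 1.3]
gripper_width: 15.1
gripper_force: 0.9
pos [602.5 224.4  50.9] rot [-1.7992e+02  1.0000e-02  9.1260e+01] q [19. 32. 92.  0. 56. 18.] F [-2.4 -0.   1.3]
tool delta [-0.3 -3.5  4.9]
rotvec [-0.08  0.01 -0.04]
```

```bash
python3 drive.py '{"increments":[[0,0,0,0,0,0],[0,0,0,0,0,0],[0,0,-4,0,0,0],[0,0,-8,0,0,0],[0,0,-12,0,0,0],[0,0,-16,0,0,0],[0,0,-20,0,0,0],[0,0,-20,0,0,0]]}' && python3 drive.py '{"increments":[[0,0,-20,0,0,0],[0,0,-20,0,0,0],[0,0,-18,0,0,0],[0,0,-15,0,0,0],[0,0,-12,0,0,0],[0,0,-6,0,0,0],[0,0,0,0,0,0],[0,0,0,0,0,0]]}' && python3 d.py 635 -18 225 180 0 91.3
python3 - <<'E'
from h import *
cv2.imwrite("pics/w1.png",env.grab_frame("wrist"))
E
```

```text
time_s: 5.5
ee_pos: [603.4, 224.4, 132.6]
ee_rot: [179.9, -0.0, 91.3]
force: [0.3, -0.1, -3.0]
gripper_width: 13.5
gripper_force: 45.0
time_s: 6.3
ee_pos: [602.8, 224.3, 221.3]
ee_rot: [-179.9, 0.0, 91.3]
force: [0.5, 0.6, -2.0]
gripper_width: 13.8
gripper_force: 45.0
pos [602.8 224.3 221.3] rot [-1.7994e+02  2.0000e-02  9.1270e+01] q [19. 24. 79.  0. 76. 18.] F [ 0.5  0.6 -2. ]
tool delta [-242.9   26.8   -3.6]
rotvec [-0.06  0.02 -0.03]
```

View pics/w1.png

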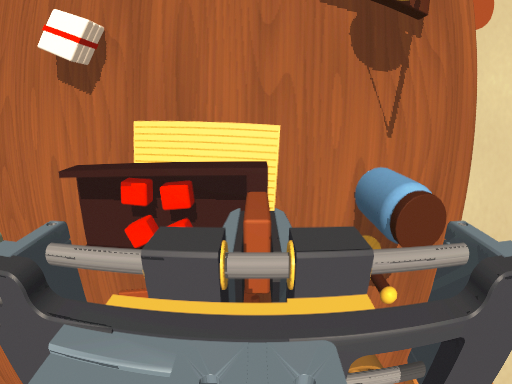

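The wrist view shows the tray held at the handle (257,200) and lifted clear of the mat, with the ingots still on it (137,192; 177,195; 142,231; 180,225). Next I'll carry it over to the funnel.

```bash
python3 - <<'E'
from h import *
m=env.camera_model("wrist")
for uv in((63,174),(266,163)):print(wz(uv,201,m).round(0))
E
python3 drive.py '{"increments":[[-6,2,0,0,0,0],[-12,2,0,0,0,0],[-18,2,0,0,0,0],[-24,2,0,0,0,0],[-24,2,0,0,0,0],[-24,2,0,0,0,0],[-24,2,0,0,0,0],[-24,2,0,0,0,0]]}' && python3 drive.py '{"increments":[[-24,2,0,0,0,0],[-22,2,0,0,0,0],[-17,2,0,0,0,0],[-12,2,0,0,0,0],[-8,2,0,0,0,0],[-4,1,0,0,0,0],[0,0,0,0,0,0],[0,0,0,0,0,0]]}' && python3 d.py 635 -18 225 180 0 91.3
```

```text
[455. 257. 201.]
[609. 266. 201.]
time_s: 7.15
ee_pos: [622.5, 66.1, 221.9]
ee_rot: [-180.0, 0.0, 91.2]
force: [-0.1, -0.4, -2.1]
gripper_width: 13.7
gripper_force: 45.0
time_s: 7.95
ee_pos: [635.5, -17.2, 221.9]
ee_rot: [-180.0, -0.0, 91.3]
force: [0.4, -0.1, -2.9]
gripper_width: 13.4
gripper_force: 45.0
pos [635.5 -17.2 221.9] rot [-1.7999e+02 -3.0000e-02  9.1310e+01] q [-3. 24. 80.  0. 76. -4.] F [ 0.4 -0.1 -2.9]
tool delta [-0.8 -0.5 -3.1]
rotvec [-0.01 -0.03  0.01]
```

```bash
python3 drive.py '{"increments":[[0,-1,0,-1,0,0],[0,-1,0,-2,0,0],[0,-1,0,-2,0,0],[0,-1,0,-2,0,0],[0,-1,0,-2,0,0],[0,-1,0,-2,0,0],[0,-1,0,-2,0,0],[0,-1,0,-1,0,0]]}' && python3 drive.py '{"increments":[[0,-0.7,-2.7,-1,0,0],[0,-0.7,-2.7,-1,0,0],[0,-0.7,-2.7,-1,0,0],[0,-0.7,-2.7,-1,0,0],[0,0,0,0,0,0],[0,0,0,0,0,0]]}' && python3 d.py 
python3 - <<'E'
from h import *
a=env.grab_frame("scene")[120:280,200:350];b=env.grab_frame("top")[160:280,180:330]
r=lambda i:cv2.resize(i,(480,int(480*i.shape[0]/i.shape[1])))[:384]
a,b=r(a),r(b);cv2.imwrite("pics/t1.png",cv2.resize(np.hstack([a,b]) if a.shape==b.shape else np.hstack([a,np.pad(b,((0,a.shape[0]-b.shape[0]),(0,0),(0,0)))]),(800,320)))
E
```

```text
time_s: 8.75
ee_pos: [626.4, -17.5, 221.1]
ee_rot: [166.0, -0.0, 91.3]
force: [-1.2, 0.6, -3.3]
gripper_width: 14.0
gripper_force: 45.0
time_s: 9.35
ee_pos: [622.0, -18.3, 230.9]
ee_rot: [162.0, -0.0, 91.3]
force: [0.6, 0.2, -2.5]
gripper_width: 14.1
gripper_force: 45.0
pos [622.  -18.3 230.9] rot [161.98  -0.    91.26] q [-4. 13. 97.  2. 52. -6.] F [ 0.6  0.2 -2.5]
```

View pics/t1.png

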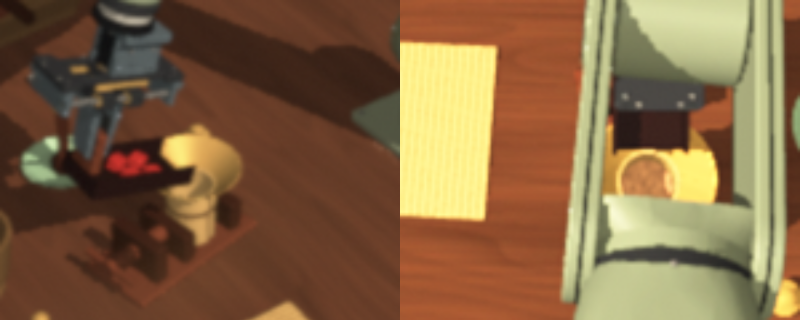

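The picture shows the spout centred over the funnel: spout edge near (652,150) and bore near (648,178) in the right half. All four ingots are still aboard at 18°. I'll keep tipping slowly.

```bash
python3 drive.py '{"increments":[[0,-0.7,-2.7,-1,0,0],[0,-0.7,-2.7,-1,0,0],[0,-0.7,-2.7,-1,0,0],[0,-0.7,-2.7,-1,0,0],[0,-0.7,-2.7,-1,0,0],[0,-0.7,-2.7,-1,0,0],[0,-0.7,-2.7,-1,0,0],[0,-0.7,-2.7,-1,0,0]]}' && python3 drive.py '{"increments":[[0,-0.7,-2.7,-1,0,0],[0,-0.7,-2.7,-1,0,0],[0,-0.7,-2.7,-1,0,0],[0,-0.7,-2.7,-1,0,0],[0,-0.7,-2.7,-2,0,0],[0,-1,-4,-2,0,0],[0,-1,-4,-2,0,0],[0,-1,-4,-2,0,0]]}' && python3 drive.py '{"increments":[[0,-1,-4,-2,0,0],[0,-1,-4,-2,0,0],[0,-1,-4,-2,0,0],[0,0,0,0,0,0],[0,0,0,0,0,0],[0,0,0,0,0,0],[0,0,0,0,0,0]]}' && python3 d.py 
python3 - <<'E'
from h import *
a=env.grab_frame("scene")[120:280,200:350];b=env.grab_frame("top")[160:280,180:330]
a=cv2.resize(a,(400,426));b=cv2.resize(b,(400,320));cv2.imwrite("pics/t2.png",np.hstack([a,np.pad(b,((0,106),(0,0),(0,0)))]))
E
```

```text
time_s: 10.25
ee_pos: [608.7, -18.5, 249.0]
ee_rot: [153.9, -0.0, 91.3]
force: [1.2, 1.0, -2.7]
gripper_width: 13.8
gripper_force: 45.0
time_s: 11.05
ee_pos: [589.9, -18.9, 267.5]
ee_rot: [141.9, 0.0, 91.3]
force: [0.1, 0.1, -1.9]
gripper_width: 13.8
gripper_force: 45.0
time_s: 11.75
ee_pos: [580.8, -19.2, 274.8]
ee_rot: [136.0, 0.0, 91.3]
force: [-0.1, -0.4, -2.2]
gripper_width: 14.1
gripper_force: 45.0
pos [580.8 -19.2 274.8] rot [135.98   0.    91.27] q [ -6.  -1. 119.  15.  19. -20.] F [-0.1 -0.4 -2.2]
```

View pics/t2.png

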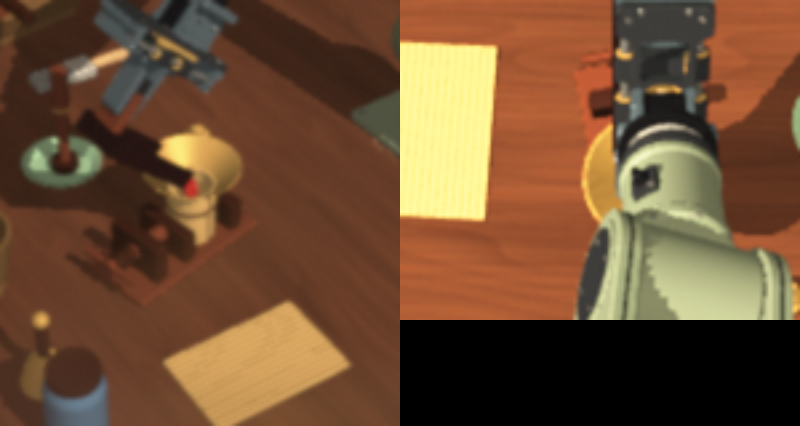

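At 44° the tray looks empty, with red visible in the funnel throat at about (190,188). I'll lift, level out, and count red by mask.

```bash
python3 drive.py '{"increments":[[0,7,-7,0,0,0],[0,14,-14,0,0,0],[0,14,-14,0,0,0],[0,14,-14,2,0,0],[0,8,-8,5,0,0],[0,0,0,6,0,0],[0,0,0,6,0,0],[0,0,0,6,0,0]]}' && python3 drive.py '{"increments":[[0,0,0,6,0,0],[0,0,0,6,0,0],[0,0,0,5,0,0],[0,0,0,2,0,0],[0,0,0,0,0,0],[0,0,0,0,0,0]]}' && python3 d.py 602.8 224.4 223 180 0 91.3
python3 - <<'E'
from h import *
for n in("scene","top","wrist"):
    im=env.grab_frame(n);cv2.imwrite(f"pics/e_{n}.png",im);h=cv2.cvtColor(im,cv2.COLOR_BGR2HSV)
    m=cv2.inRange(h,(0,180,100),(5,255,255))|cv2.inRange(h,(175,180,100),(180,255,255))
    k,l,st,c=cv2.connectedComponentsWithStats(m)
    print(n,[(c[i].round(0).tolist(),int(st[i,4])) for i in range(1,k) if st[i,4]>3])
E
```

```text
time_s: 12.65
ee_pos: [582.5, -19.4, 357.4]
ee_rot: [161.0, 0.0, 91.2]
force: [-0.1, 0.0, -2.4]
gripper_width: 13.8
gripper_force: 45.0
time_s: 13.25
ee_pos: [582.6, -19.2, 355.5]
ee_rot: [179.9, 0.0, 91.2]
force: [-0.2, 0.4, -2.0]
gripper_width: 13.7
gripper_force: 45.0
pos [582.6 -19.2 355.5] rot [1.7988e+02 2.0000e-02 9.1240e+01] q [-3. 16. 73. -0. 91. -4.] F [-0.2  0.4 -2. ]
tool delta [243.2  25.2 132.5]
rotvec [ 0.12  0.02 -0.06]
scene [([271.0, 190.0], 24)]
top [([123.0, 262.0], 9), ([118.0, 270.0], 4), ([114.0, 278.0], 6)]
wrist [([181.0, 153.0], 223)]
```

```bash
python3 - <<'E'
from h import *
m=env.camera_model("wrist");print(wz((181,153),48,m).round(0),wz((181,153),311,m).round(0),onz("top",(118,270),48).round(0))
# scene red on tube/funnel: at which height if on axis?
print([onz("scene",(271,190),z)[:2].round(0).tolist() for z in(60,80,98,110)])
im=cv2.imread("pics/e_wrist.png");cv2.imwrite("pics/e2.png",np.hstack([im[60:300,90:410],np.pad(cv2.resize(cv2.imread("pics/e_scene.png")[160:220,240:310],(420,360))[:240],((0,0),(0,0),(0,0)))]))
E
```

```text
[458. -10.  48.] [526.  25. 311.] [339. 419.  48.]
[[443.0, -50.0], [456.0, -31.0], [468.0, -15.0], [476.0, -4.0]]
```

```bash
python3 drive.py '{"increments":[[10,2,0,0,0,0],[20,2,0,0,0,0],[30,3,5,0,0,0],[35,4,15,0,0,0],[35,4,20,0,0,0],[35,4,20,0,0,0],[35,3,20,0,0,0],[25,2,20,0,0,0]]}' && python3 drive.py '{"increments":[[12,1,20,0,0,0],[6,0,20,0,0,0],[0,0,20,0,0,0],[0,0,20,0,0,0],[0,0,20,0,0,0],[0,0,20,0,0,0],[0,0,15,0,0,0],[0,0,10,0,0,0]]}' && python3 drive.py '{"increments":[[0,0,10,0,0,0],[0,0,5,0,0,0],[0,0,0,0,0,0],[0,0,0,0,0,0]]}' && python3 d.py 602.8 224.4 51 180 0 91.3
```

```text
time_s: 14.2
ee_pos: [600.7, 209.4, 254.7]
ee_rot: [179.9, -0.1, 91.4]
force: [-0.5, -1.1, -2.2]
gripper_width: 14.0
gripper_force: 45.0
time_s: 15.0
ee_pos: [601.0, 224.9, 109.2]
ee_rot: [-179.9, -0.0, 91.3]
force: [0.2, 0.3, -2.5]
gripper_width: 13.8
gripper_force: 45.0
time_s: 15.4
ee_pos: [602.1, 224.6, 95.8]
ee_rot: [179.9, -0.0, 91.3]
force: [0.8, -1.1, -2.4]
gripper_width: 13.8
gripper_force: 45.0
pos [602.1 224.6  95.8] rot [ 1.7993e+02 -3.0000e-02  9.1270e+01] q [19. 29. 90.  0. 61. 18.] F [ 0.8 -1.1 -2.4]
tool delta [-0.2  0.6 44.8]
rotvec [ 0.07 -0.03 -0.03]
```

```bash
python3 drive.py '{"increments":[[0,0,10,0,0,0],[0,0,12,0,0,0],[0,0,10,0,0,0],[0,0,7,0,0,0],[0,0,3,0,0,0],[0,0,0,0,0,0],[0,0,0,0,0,0]]}' && python3 drive.py '{"increments":[[0,0,1,0,0,0],[0,0,1,0,0,0],[0,0,1,0,0,0],[0,0,0,0,0,0]]}' && python3 d.py 602.8 224.4 51 180 0 91.3
```

```text
time_s: 16.1
ee_pos: [602.0, 224.5, 53.4]
ee_rot: [180.0, -0.0, 91.3]
force: [-1.0, -0.6, -1.9]
gripper_width: 13.8
gripper_force: 45.0
time_s: 16.5
ee_pos: [602.0, 224.5, 50.9]
ee_rot: [180.0, -0.0, 91.3]
force: [-0.5, 0.5, 1.9]
gripper_width: 13.4
gripper_force: 45.0
pos [602.  224.5  50.9] rot [ 1.7996e+02 -2.0000e-02  9.1270e+01] q [19. 32. 93.  0. 56. 18.] F [-0.5  0.5  1.9]
tool delta [-0.1  0.8 -0.1]
rotvec [ 0.04 -0.02 -0.03]
```

```bash
python3 drive.py '{"increments":[[0,0,0,0,0,0],[0,0,0,0,0,0],[0,0,0,0,0,0],[0,0,0,0,0,0],[0,0,0,0,0,0],[0,0,0,0,0,0]]}' 60 && python3 drive.py '{"increments":[[0,0,-20,0,0,0],[0,0,-40,0,0,0],[0,0,-40,0,0,0],[0,0,-40,0,0,0],[0,0,-40,0,0,0],[0,0,-30,0,0,0],[-30,0,0,0,0,0],[-30,0,0,0,0,0]]}' && python3 drive.py '{"increments":[[-30,0,0,0,0,0],[-30,0,0,0,0,0],[-30,0,0,0,0,0],[-30,0,0,0,0,0],[-30,0,0,0,0,0],[0,0,0,0,0,0],[0,0,0,0,0,0]]}' && python3 d.py 541 -246 236
python3 - <<'E'
from h import *
ims={}
m=env.camera_model("wrist")
for n in("top","wrist","scene"):
    im=env.grab_frame(n);ims[n]=im;h=cv2.cvtColor(im,cv2.COLOR_BGR2HSV)
    k,l,st,c=cv2.connectedComponentsWithStats(cv2.inRange(h,(0,180,100),(5,255,255))|cv2.inRange(h,(175,180,100),(180,255,255)))
    print(n,[(c[i].round(0).tolist(),int(st[i,4])) for i in range(1,k) if st[i,4]>3])
print([wz((u,v),60,m).round(0).tolist() for u,v in((256,192),(200,150))])
b=cv2.resize(ims["top"][170:270,165:325],(420,262));a=cv2.resize(ims["scene"][150:290,205:345],(380,380))
w=cv2.resize(ims["wrist"],(420,315));x=np.zeros((577,800,3),np.uint8);x[:262,:420]=b;x[:380,420:]=a;x[262:577,:420]=w;cv2.imwrite("pics/r1.png",x)
E
```

```text
time_s: 17.1
ee_pos: [601.7, 224.4, 50.1]
ee_rot: [-180.0, -0.0, 91.3]
force: [-1.1, -1.2, 0.2]
gripper_width: 58.4
gripper_force: 0.0
time_s: 17.9
ee_pos: [603.4, 164.4, 261.6]
ee_rot: [179.8, -0.0, 91.4]
force: [0.2, -0.5, -1.1]
gripper_width: 60.4
gripper_force: 0.0
time_s: 18.6
ee_pos: [606.3, 14.2, 260.1]
ee_rot: [-180.0, -0.0, 91.2]
force: [0.6, -0.4, -0.5]
gripper_width: 59.9
gripper_force: 0.0
pos [606.3  14.2 260.1] rot [-1.800e+02 -4.000e-02  9.119e+01] q [ 0. 20. 81.  0. 79. -1.] F [ 0.6 -0.4 -0.5]
tool delta [-258.8  -70.7   23.9]
top [([122.0, 264.0], 4), ([118.0, 270.0], 4), ([113.0, 280.0], 4)]
wrist [([144.0, 200.0], 521)]
scene [([271.0, 190.0], 24)]
[[607.0, -12.0, 60.0], [535.0, 42.0, 60.0]]
```

View pics/r1.png

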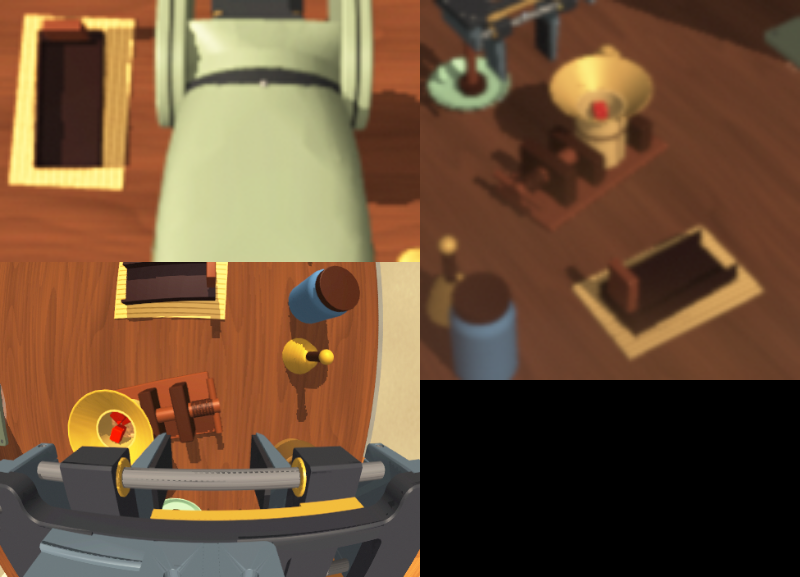

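The tray is flat and empty on its mat, and the ingots sit in the bore (wrist panel, 118,425). Next I'll refine the funnel and rammer positions.

```bash
python3 - <<'E'
from h import *
im=env.grab_frame("wrist");m=env.camera_model("wrist");g=cv2.cvtColor(im,cv2.COLOR_BGR2HSV)
cs=comps(im,(18,80,80),(35,255,255),(70,140,200,226),30);h=cv2.convexHull(np.vstack(cs))[:,0];h=h[h[:,1]<224]
P=np.array([wz(q,130,m)[:2] for q in h]);A=np.c_[2*P,np.ones(len(P))];s=np.linalg.lstsq(A,(P**2).sum(1),rcond=None)[0]
print("funnel",s[:2].round(1),np.sqrt(s[2]+s[:2]@s[:2]).round(1))
print("rammer scene z186",onz("scene",(222,145.5),186).round(0))
for n in("top","scene"):
    im=cv2.imread(f"pics/{n}0.png");roi=(345,185,372,215) if n=="top" else (212,140,232,188)
    c=np.vstack(comps(im,(0,60,20),(14,255,140),roi,8));print(n,cv2.boundingRect(c),c[c[:,0,1]==c[:,0,1].min()][:,0].tolist())
E
```

```text
funnel [465.3 -20.6] 67.3
rammer scene z186 [ 535. -243.  186.]
top (345, 196, 27, 19) [[365, 196]]
scene (212, 140, 20, 45) [[212, 140], [229, 140], [230, 140], [231, 140], [230, 140], [229, 140], [228, 140], [227, 140], [226, 140], [225, 140], [224, 140], [223, 140], [222, 140], [221, 140], [220, 140], [219, 140], [218, 140], [217, 140], [216, 140], [215, 140], [214, 140], [213, 140]]
```

```bash
python3 drive.py '{"increments":[[-43,-9,0,0,0,0],[-43,-9,0,0,0,0],[-43,-9,0,0,0,0],[-43,-9,0,0,0,0],[-43,-9,0,0,0,0],[-43,-9,0,0,0,0],[-43,-9,0,0,0,0],[-43,-9,0,0,0,0]]}' && python3 drive.py '{"increments":[[0,0,0,0,0,0],[0,0,0,0,0,0]]}' && python3 d.py
python3 - <<'E'
from h import *
m=env.camera_model("wrist");im=env.grab_frame("wrist");cv2.imwrite("pics/wr.png",im);print(m["T"][:3,3].round(0))
cs=comps(im,(35,15,90),(95,255,255),(150,80,360,300),50);print([cv2.boundingRect(c) for c in cs])
h=cv2.convexHull(np.vstack(cs))[:,0]
P=np.array([wz(q,16,m)[:2] for q in h]);A=np.c_[2*P,np.ones(len(P))];s=np.linalg.lstsq(A,(P**2).sum(1),rcond=None)[0]
print("dish",s[:2].round(1),np.sqrt(s[2]+s[:2]@s[:2]).round(1))
x,y,w,hh=cv2.boundingRect(h)
for c in comps(im,(0,60,15),(16,255,160),(x+5,y+5,x+w-5,y+hh-5),20):
    (u,v),r=cv2.minEnclosingCircle(c);print(cv2.boundingRect(c),u,v,r,wz((u,v),186,m).round(1))
cv2.imwrite("pics/wrc.png",im[y:y+hh,x:x+w])
E
```

```text
time_s: 19.6
ee_pos: [542.1, -331.9, 260.2]
ee_rot: [180.0, -0.0, 91.4]
force: [0.5, -0.6, 0.8]
gripper_width: 59.9
gripper_force: 0.0
time_s: 19.8
ee_pos: [542.1, -331.0, 259.7]
ee_rot: [-180.0, -0.1, 91.2]
force: [0.5, 0.7, -1.1]
gripper_width: 60.1
gripper_force: 0.0
pos [ 542.1 -331.   259.7] rot [-1.7999e+02 -7.0000e-02  9.1220e+01] q [-32.  23.  77.   0.  81. -34.] F [ 0.5  0.7 -1.1]
[ 542. -258.  431.]
[(215, 80, 86, 69)]
dish [ 542.4 -246.9] 59.1
(240, 98, 31, 21) 255.01724243164062 104.5 15.419811248779297 [ 540.3 -249.8  186. ]
(281, 129, 15, 15) 288.0 136.0 9.899595260620117 [ 567.9 -275.   186. ]
(220, 129, 15, 15) 227.0 136.0 9.899595260620117 [ 517.8 -276.1  186. ]
```

```bash
python3 - <<'E'
from h import *
im=cv2.imread("pics/wr.png");m=env.camera_model("wrist")
for v in range(80,152,2):print(v,im[v,255].tolist(),im[v,262].tolist())
for y in(-260,-247,-234):
    for v in range(80,150):
        if abs(wz((255,v),186,m)[1]-y)<.5:print("z186 y",y,"v",v)
    for v in range(80,150):
        if abs(wz((255,v),6,m)[1]-y)<.8:print("z6 y",y,"v",v)
E
```

```text
80 [209, 250, 231] [211, 250, 232]
82 [117, 171, 222] [208, 250, 231]
84 [72, 114, 216] [123, 177, 190]
86 [63, 103, 201] [58, 99, 200]
88 [61, 102, 199] [56, 97, 194]
90 [58, 98, 195] [54, 94, 190]
92 [56, 97, 193] [53, 93, 187]
94 [54, 94, 189] [51, 91, 186]
96 [52, 92, 186] [50, 90, 183]
98 [52, 90, 184] [48, 88, 181]
100 [51, 88, 182] [49, 87, 180]
102 [48, 86, 179] [44, 84, 177]
104 [44, 84, 176] [43, 83, 175]
106 [43, 82, 174] [41, 79, 168]
108 [42, 80, 171] [34, 64, 136]
110 [36, 71, 152] [35, 104, 151]
112 [27, 55, 95] [30, 45, 72]
114 [28, 41, 68] [29, 37, 65]
116 [28, 36, 64] [27, 38, 64]
118 [25, 35, 63] [90, 124, 110]
120 [109, 146, 125] [131, 176, 147]
122 [131, 176, 146] [130, 175, 146]
124 [132, 177, 147] [131, 176, 146]
126 [131, 177, 147] [130, 175, 146]
128 [129, 176, 146] [130, 178, 148]
130 [129, 175, 146] [129, 175, 146]
132 [130, 175, 147] [129, 175, 146]
134 [129, 175, 146] [129, 175, 146]
136 [129, 176, 146] [130, 176, 147]
138 [121, 167, 139] [118, 164, 136]
140 [120, 166, 136] [120, 166, 137]
142 [120, 167, 137] [119, 164, 137]
144 [120, 166, 137] [120, 165, 137]
146 [120, 166, 137] [120, 166, 138]
148 [127, 172, 145] [113, 156, 136]
150 [36, 61, 101] [33, 57, 104]
z186 y -260 v 118
z6 y -260 v 117
z186 y -247 v 102
z6 y -247 v 108
z186 y -234 v 86
z186 y -234 v 87
z6 y -234 v 98
z6 y -234 v 99
```

```bash
python3 drive.py '{"increments":[[17,0,0,0,0,0],[20,0,0,0,0,0],[20,0,0,0,0,0],[20,0,0,0,0,0],[10,0,0,0,0,0],[0,0,0,0,0,0],[0,0,0,0,0,0]]}' && python3 d.py 540.3 -244 135 180 0 91.3
```

```text
time_s: 20.55
ee_pos: [540.2, -244.0, 260.4]
ee_rot: [180.0, 0.0, 91.3]
force: [0.9, -0.6, -0.2]
gripper_width: 59.9
gripper_force: 0.0
pos [ 540.2 -244.   260.4] rot [1.7998e+02 4.0000e-02 9.1310e+01] q [-25.  19.  83.  -0.  79. -27.] F [ 0.9 -0.6 -0.2]
tool delta [1.000e-01 0.000e+00 1.254e+02]
rotvec [0.02 0.04 0.01]
```

```bash
python3 drive.py '{"increments":[[0,0,20,0,0,0],[0,0,25,0,0,0],[0,0,25,0,0,0],[0,0,25,0,0,0],[0,0,20,0,0,0],[0,0,10,0,0,0],[0,0,0,0,0,0],[0,0,0,0,0,0]]}' && python3 drive.py '{"increments":[[0,0,0,0,0,0],[0,0,0,0,0,0],[0,0,0,0,0,0],[0,0,0,0,0,0],[0,0,0,0,0,0],[0,0,0,0,0,0],[0,0,0,0,0,0]]}' 0 50 && python3 d.py
```

```text
time_s: 21.35
ee_pos: [540.7, -244.8, 135.8]
ee_rot: [179.9, 0.0, 91.2]
force: [0.0, 0.5, 0.0]
gripper_width: 60.0
gripper_force: 0.0
time_s: 22.05
ee_pos: [540.0, -244.1, 135.3]
ee_rot: [-180.0, -0.0, 91.3]
force: [-1.3, -0.2, 1.7]
gripper_width: 25.3
gripper_force: 49.9
pos [ 540.  -244.1  135.3] rot [-179.99   -0.     91.27] q [-25.  23.  94.   0.  63. -27.] F [-1.3 -0.2  1.7]
```

```bash
python3 drive.py '{"increments":[[0,0,-10,0,0,0],[0,0,-20,0,0,0],[0,0,-25,0,0,0],[0,0,-25,0,0,0],[0,0,-25,0,0,0],[0,0,-25,0,0,0],[0,0,-20,0,0,0],[0,0,-10,0,0,0]]}' && python3 drive.py '{"increments":[[10,-4,0,0,0,0],[20,-7,0,0,0,0],[30,-10,0,0,0,0],[35,-12,0,0,0,0],[35,-13,0,0,0,0],[35,-13,0,0,0,0],[30,-10,0,0,0,0],[18,-7,0,0,0,0]]}' && python3 drive.py '{"increments":[[5,-2,0,0,0,0],[0,0,0,0,0,0],[0,0,0,0,0,0]]}' && python3 d.py 464.5 -21 295 180 0 91.3
python3 - <<'E'
from h import *
env.grab_frame("scene")
im=env.grab_frame("scene");cv2.imwrite("pics/s3.png",im)
m=env.camera_model("scene");T=np.array(m["T"])
def px(p):
    c=T[:3,:3].T@(np.array(p)-T[:3,3]);return (m["cx"]+m["fx"]*c[0]/-c[2],m["cy"]-m["fy"]*c[1]/-c[2])
p=env.state()["ee_pos"];g=p[2]-135.3
for z in(150,100,60,30,16,8,0):
    u,v=px((p[0],p[1],6+g+z));r=im[int(round(v)),int(u)-35:int(u)+36].astype(int)
    print(z,round(u,1),round(v,1),' '.join(f"{a.sum()}" for a in r[::2]))
E
```

```text
time_s: 22.85
ee_pos: [540.6, -244.3, 297.4]
ee_rot: [179.8, 0.1, 91.3]
force: [0.2, -0.4, -2.2]
gripper_width: 25.2
gripper_force: 49.9
time_s: 23.65
ee_pos: [456.9, -30.3, 293.8]
ee_rot: [-179.8, -0.1, 91.4]
force: [0.7, 0.3, -1.9]
gripper_width: 25.0
gripper_force: 49.9
time_s: 23.95
ee_pos: [457.3, -28.5, 294.7]
ee_rot: [-180.0, 0.0, 91.3]
force: [0.8, -0.6, -2.7]
gripper_width: 25.6
gripper_force: 49.9
pos [457.3 -28.5 294.7] rot [-1.7996e+02  3.0000e-02  9.1250e+01] q [-5.  5. 95. -0. 80. -6.] F [ 0.8 -0.6 -2.7]
tool delta [ 7.3  7.4 -0.3]
rotvec [-0.04  0.03 -0.05]
150 272.0 137.7 199 199 234 324 442 516 561 568 419 205 207 212 207 200 158 149 193 244 196 192 100 199 196 123 118 120 118 121 120 121 121 124 125 126 128 121
100 271.8 149.8 192 194 202 204 202 206 201 208 202 202 204 201 207 196 193 195 204 169 216 233 206 206 206 205 202 196 198 205 206 203 200 199 185 142 115 112
60 271.7 159.1 185 182 188 197 196 190 203 207 207 207 205 206 210 216 215 210 208 150 183 204 199 215 220 215 212 211 209 210 209 204 200 203 206 211 206 203
30 271.6 165.9 192 192 196 189 181 178 191 202 209 208 208 206 210 209 203 202 160 130 187 194 181 214 216 212 215 217 213 211 215 217 208 208 206 205 203 198
16 271.5 169.0 206 194 193 198 193 185 181 195 205 214 208 207 211 209 207 149 103 119 183 166 111 163 215 222 215 213 217 212 206 210 215 212 205 206 206 203
8 271.5 170.8 210 203 197 192 198 194 185 185 198 208 211 206 213 229 237 160 101 111 127 118 114 238 305 241 217 214 214 214 212 206 205 210 210 205 203 202
0 271.5 172.5 207 210 205 195 194 197 196 189 190 198 213 235 263 284 288 215 88 98 110 108 130 365 459 421 315 232 211 210 210 211 203 202 206 209 202 205
```

The rammer hangs straight, with its foot centred under the TCP to within about 1 mm. I'll centre it on the bore and go down.

```bash
python3 drive.py '{"increments":[[4,4,0,0,0,0],[3,3,0,0,0,0],[0,0,10,0,0,0],[0,0,15,0,0,0],[0,0,15,0,0,0],[0,0,10,0,0,0],[0,0,0,0,0,0],[0,0,0,0,0,0]]}' && python3 drive.py '{"increments":[[0,0,5,0,0,0],[0,0,5,0,0,0],[0,0,5,0,0,0],[0,0,5,0,0,0],[0,0,5,0,0,0],[0,0,0,0,0,0]]}' && python3 d.py 464.5 -21 166
```

```text
time_s: 24.85
ee_pos: [464.3, -20.8, 245.2]
ee_rot: [180.0, -0.0, 91.3]
force: [0.3, 0.7, -2.2]
gripper_width: 25.3
gripper_force: 49.9
time_s: 25.45
ee_pos: [463.6, -20.7, 219.3]
ee_rot: [-179.9, -0.0, 91.3]
force: [-0.2, 0.4, -2.7]
gripper_width: 25.6
gripper_force: 49.9
pos [463.6 -20.7 219.3] rot [-1.799e+02 -1.000e-02  9.127e+01] q [ -4.   8. 103.   0.  69.  -5.] F [-0.2  0.4 -2.7]
tool delta [-0.4  1.  53.3]
```

```bash
python3 drive.py '{"increments":[[0,0,3,0,0,0],[0,0,3,0,0,0],[0,0,3,0,0,0],[0,0,0,0,0,0]]}' && python3 drive.py '{"increments":[[0,0,3,0,0,0],[0,0,3,0,0,0],[0,0,3,0,0,0],[0,0,0,0,0,0]]}'&& python3 drive.py '{"increments":[[0,0,3,0,0,0],[0,0,3,0,0,0],[0,0,0,0,0,0]]}'
```

```text
time_s: 25.85
ee_pos: [464.3, -20.7, 211.2]
ee_rot: [180.0, -0.0, 91.3]
force: [-0.2, -0.2, -1.1]
gripper_width: 25.6
gripper_force: 49.9
time_s: 26.25
ee_pos: [464.3, -20.7, 201.9]
ee_rot: [180.0, -0.0, 91.3]
force: [-0.2, 1.2, 1.1]
gripper_width: 25.3
gripper_force: 49.9
time_s: 26.55
ee_pos: [464.2, -20.7, 195.7]
ee_rot: [180.0, -0.0, 91.3]
force: [1.8, 0.3, 0.3]
gripper_width: 25.2
gripper_force: 49.9
```

```bash
python3 drive.py '{"increments":[[0,0,2,0,0,0],[0,0,2,0,0,0],[0,0,2,0,0,0],[0,0,0,0,0,0]]}' && python3 drive.py '{"increments":[[0,0,2,0,0,0],[0,0,2,0,0,0],[0,0,2,0,0,0],[0,0,0,0,0,0]]}' | grep -E "ee_pos|force" 
```

```text
time_s: 26.95
ee_pos: [464.2, -20.7, 189.8]
ee_rot: [180.0, -0.0, 91.3]
force: [0.5, 0.9, 1.2]
gripper_width: 25.2
gripper_force: 49.9
ee_pos: [465.0, -20.7, 186.6]
force: [-3.0, 0.5, 18.3]
gripper_force: 50.0
```

```bash
for i in 1; do python3 drive.py '{"increments":[[0,0,1,0,0,0],[0,0,1,0,0,0],[0,0,0,0,0,0],[0,0,0,0,0,0]]}' | grep -E "ee_pos|force";  python3 drive.py '{"increments":[[0,0,1,0,0,0],[0,0,1,0,0,0],[0,0,0,0,0,0],[0,0,0,0,0,0]]}' | grep -E "ee_pos|force"; done
```

```text
ee_pos: [465.4, -20.6, 186.4]
force: [-3.5, 2.3, 28.1]
gripper_force: 50.0
ee_pos: [466.1, -20.4, 186.2]
force: [-5.3, 2.4, 37.5]
gripper_force: 50.1
```

Force climbs to 37 N without motion, so either the ingots are wedged or the cork is home. I'll back off, twist the rammer, and press again.

```bash
python3 drive.py '{"increments":[[0,0,-6,0,0,0],[0,0,-8,0,0,0],[0,0,-4,0,0,0],[0,0,0,0,0,8],[0,0,0,0,0,8],[0,0,0,0,0,8],[0,0,0,0,0,0]]}' | grep -E "time|ee_pos|force"; for k in 1 2; do python3 drive.py '{"increments":[[0,0,2,0,0,0],[0,0,2,0,0,0],[0,0,2,0,0,0],[0,0,0,0,0,0]]}' | grep -E "ee_pos|force:";done; python3 drive.py '{"increments":[[0,0,1,0,0,0],[0,0,1,0,0,0],[0,0,0,0,0,-8],[0,0,0,0,0,-8],[0,0,0,0,0,0]]}' | grep -E "ee_pos|force:"
```

```text
time_s: 28.85
ee_pos: [463.5, -20.7, 197.1]
force: [0.4, -0.6, -2.2]
gripper_force: 49.9
ee_pos: [463.8, -20.7, 191.7]
force: [-0.3, -0.3, -2.6]
gripper_force: 49.9
ee_pos: [464.5, -20.7, 187.0]
force: [-0.9, 0.3, 4.0]
gripper_force: 49.9
ee_pos: [465.4, -20.5, 186.8]
force: [-1.2, 1.8, 13.7]
gripper_force: 50.0
```

The first contact (TCP about 216) and the hard stop (about 187) are 29 mm apart, which fits the cork being home. I'll lift out and check the ingot height by triangulation.

```bash
python3 drive.py '{"increments":[[0,0,-8,0,0,0],[0,0,-15,0,0,-8],[0,0,-20,0,0,0],[0,0,-20,0,0,0],[0,0,-20,0,0,0],[0,0,-20,0,0,0],[0,0,-10,0,0,0],[0,0,0,0,0,0]]}' && python3 drive.py '{"increments":[[-15,0,0,0,0,0],[-20,0,0,0,0,0],[-20,0,0,0,0,0],[-15,0,0,0,0,0],[-5,0,0,0,0,0],[0,0,0,0,0,0],[0,0,0,0,0,0]]}' && cat > red.py <<'E'
from h import *
import sys
m=env.camera_model("wrist");im=env.grab_frame("wrist");cv2.imwrite(f"pics/{sys.argv[1]}.png",im);h=cv2.cvtColor(im,cv2.COLOR_BGR2HSV)
k,l,st,c=cv2.connectedComponentsWithStats(cv2.inRange(h,(0,180,90),(5,255,255))|cv2.inRange(h,(175,180,90),(180,255,255)))
print(m["T"][:3,3].round(0))
for i in range(1,k):
    if st[i,4]>15:
        x,y,w,hh=st[i,:4];print(c[i].round(1),st[i],[(z,wz(c[i],z,m)[:2].round(0).tolist(),wz((x,y),z,m)[:2].round(0).tolist(),wz((x+w,y+hh),z,m)[:2].round(0).tolist()) for z in(40,57,80)])
E
python3 red.py q1; python3 drive.py '{"increments":[[-20,0,0,0,0,0],[-20,0,0,0,0,0],[0,0,0,0,0,0],[0,0,0,0,0,0]]}' ; python3 red.py q2
```

```text
time_s: 30.95
ee_pos: [464.7, -20.8, 298.1]
ee_rot: [179.9, 0.0, 91.3]
force: [-0.1, -0.3, -2.7]
gripper_width: 25.3
gripper_force: 49.9
time_s: 31.65
ee_pos: [465.5, -95.1, 296.6]
ee_rot: [-179.9, -0.1, 91.3]
force: [-0.4, 0.5, -2.3]
gripper_width: 25.4
gripper_force: 49.9
[466. -23. 467.]
[255.1 104.3] [245  94  21  22 260] [(40, [462.0, -7.0], [447.0, 7.0], [478.0, -24.0]), (57, [462.0, -8.0], [448.0, 6.0], [478.0, -24.0]), (80, [462.0, -9.0], [449.0, 5.0], [477.0, -24.0])]
[251.8 124.5] [242 117  19  17 236] [(40, [458.0, -36.0], [444.0, -26.0], [472.0, -50.0]), (57, [458.0, -36.0], [445.0, -26.0], [471.0, -49.0]), (80, [459.0, -35.0], [446.0, -26.0], [471.0, -47.0])]
time_s: 32.1
ee_pos: [466.6, -135.0, 297.0]
ee_rot: [-180.0, -0.1, 91.3]
force: [0.0, 0.5, -3.1]
gripper_width: 25.6
gripper_force: 49.9
[467. -62. 468.]
[253.4  85.9] [242  66  24  39 510] [(40, [460.0, -20.0], [444.0, 8.0], [479.0, -48.0]), (57, [461.0, -22.0], [445.0, 6.0], [478.0, -48.0]), (80, [461.0, -24.0], [446.0, 2.0], [478.0, -49.0])]
```

```bash
python3 drive.py '{"increments":[[20,0,0,0,0,0],[35,0,0,0,0,0],[35,0,0,0,0,0],[24,0,0,0,0,0],[5,0,0,0,0,0],[0,0,10,0,0,0],[0,0,25,0,0,0],[0,0,25,0,0,0]]}' | grep -E "ee_pos|force:" && python3 drive.py '{"increments":[[0,0,20,0,0,0],[0,0,12,0,0,0],[0,0,8,0,0,0],[0,0,4,0,0,0],[0,0,2,0,0,0],[0,0,2,0,0,0],[0,0,0,0,0,0]]}' | grep -E "ee_pos|force:"; python3 drive.py '{"increments":[[0,0,1,0,0,0],[0,0,1,0,0,0],[0,0,1,0,0,0],[0,0,0,0,0,0]]}' | grep -E "ee_pos|force:";python3 drive.py '{"increments":[[0,0,1,0,0,0],[0,0,1,0,0,0],[0,0,1,0,0,0],[0,0,0,0,0,0]]}' | grep -E "time|ee_pos|force:"
```

```text
ee_pos: [464.0, -17.4, 236.1]
force: [0.1, -0.1, -1.8]
gripper_force: 49.9
ee_pos: [464.3, -16.7, 189.5]
force: [-0.4, -0.1, -2.9]
gripper_force: 49.9
ee_pos: [464.5, -16.7, 187.0]
force: [-1.2, 1.2, 2.6]
gripper_force: 49.9
time_s: 34.45
ee_pos: [465.9, -16.5, 186.6]
force: [-1.1, 1.9, 17.8]
gripper_force: 50.0
```

```bash
python3 drive.py '{"increments":[[0,0,-7,0,0,0],[-5,0,0,0,0,0],[-5,0,0,0,0,0],[0,0,2,0,0,0],[0,0,2,0,0,0],[0,0,2,0,0,0],[0,0,1,0,0,0],[0,0,0,0,0,0]]}' | grep -E "ee_pos|force:"; python3 drive.py '{"increments":[[0,0,1,0,0,0],[0,0,1,0,0,0],[0,0,1,0,0,0],[0,0,1,0,0,0],[0,0,1,0,0,0],[0,0,0,0,0,0]]}' | grep -E "ee_pos|force:";python3 drive.py '{"increments":[[0,0,1,0,0,0],[0,0,1,0,0,0],[0,0,1,0,0,0],[0,0,0,0,0,0]]}' | grep -E "time|ee_pos|force:"
```

```text
ee_pos: [465.6, -27.1, 186.6]
force: [-2.9, 0.1, 20.7]
gripper_force: 50.0
ee_pos: [468.8, -27.3, 186.2]
force: [-4.2, 0.2, 43.0]
gripper_force: 50.1
time_s: 36.25
ee_pos: [469.7, -26.9, 185.7]
force: [-7.3, 1.6, 57.1]
gripper_force: 50.3
```

Every contact point stops rigidly at the same height, up to 57 N, so I take the cork as home. Next I'll return the rammer to the dish.

```bash
python3 drive.py '{"increments":[[0,0,-12,0,0,0],[5,0,-10,0,0,0],[0,0,-20,0,0,0],[0,0,-20,0,0,0],[0,0,-20,0,0,0],[0,0,-20,0,0,0],[0,0,-15,0,0,0],[0,0,-8,0,0,0]]}' | grep -E "ee_pos|force:"; python3 drive.py '{"increments":[[-10,4,0,0,0,0],[-20,7,0,0,0,0],[-30,10,0,0,0,0],[-35,12,0,0,0,0],[-35,12,0,0,0,0],[-35,12,0,0,0,0],[-30,10,0,0,0,0],[-18,8,0,0,0,0]]}' | grep -E "ee_pos|force:"; python3 drive.py '{"increments":[[-8,3,0,0,0,0],[0,0,0,0,0,0],[0,0,0,0,0,0]]}' | grep time; python3 d.py 541 -246 136 180 0 91.3
python3 - <<'E'
from h import *
im=env.grab_frame("scene");cv2.imwrite("pics/s4.png",im)
m=env.camera_model("scene");T=np.array(m["T"])
def px(p):
    c=T[:3,:3].T@(np.array(p)-T[:3,3]);return (m["cx"]+m["fx"]*c[0]/-c[2],m["cy"]-m["fy"]*c[1]/-c[2])
p=env.state()["ee_pos"];g=p[2]-135.3
for z in(100,60,30,12,6,0,-5,-10):
    u,v=px((p[0],p[1],6+g+z));r=im[int(round(v)),int(u)-14:int(u)+15].astype(int)
    print(z,round(u,1),round(v,1),' '.join(f"{a.sum()}" for a in r))
E
```

```text
ee_pos: [464.3, -21.4, 300.2]
force: [0.5, 0.5, -2.6]
gripper_force: 49.9
ee_pos: [543.8, -236.1, 297.6]
force: [-0.6, 0.5, -1.7]
gripper_force: 49.9
time_s: 38.15
pos [ 546.5 -240.2  299.4] rot [-1.7991e+02 -9.0000e-02  9.1280e+01] q [-25.  18.  78.   0.  84. -26.] F [ 0.2  0.5 -3. ]
tool delta [ -5.9  -5.4 163.4]
rotvec [-0.09 -0.09 -0.02]
100 218.2 127.9 197 194 182 168 142 122 117 118 145 185 204 217 199 191 207 221 221 197 182 160 144 132 124 122 120 121 119 121 122
60 218.9 137.0 195 193 189 185 187 185 186 189 192 198 199 200 189 169 171 190 202 198 193 196 198 202 207 205 205 203 204 207 208
30 219.4 143.7 204 207 210 211 209 202 196 194 190 185 178 167 144 142 171 192 196 180 208 314 412 473 493 498 498 499 503 504 521
12 219.7 147.7 200 204 205 202 199 235 323 389 416 329 198 124 109 117 139 149 153 135 115 115 163 288 418 502 533 516 488 462 444
6 219.8 149.0 196 199 205 199 171 194 287 366 383 319 198 117 107 109 117 120 123 118 116 114 153 262 366 421 447 443 427 365 309
0 219.9 150.2 196 199 202 197 171 166 223 303 355 326 213 111 95 104 109 110 114 113 112 113 152 248 319 346 336 302 281 240 206
-5 220.0 151.3 199 200 202 203 193 174 183 240 327 357 268 154 99 97 99 103 108 111 108 114 137 193 228 235 224 202 187 185 184
-10 220.1 152.4 203 206 206 202 192 175 193 272 361 342 245 174 143 116 108 109 114 120 132 154 177 188 189 186 185 181 179 181 185
```

```bash
python3 drive.py '{"increments":[[-3,-3,0,0,0,0],[-3,-2,10,0,0,0],[0,0,25,0,0,0],[0,0,25,0,0,0],[0,0,25,0,0,0],[0,0,25,0,0,0],[0,0,20,0,0,0],[0,0,12,0,0,0]]}' | grep -E "ee_pos|force:"; python3 drive.py '{"increments":[[0,0,6,0,0,0],[0,0,3,0,0,0],[0,0,3,0,0,0],[0,0,0,0,0,0],[0,0,0,0,0,0]]}' | grep -E "ee_pos|force:"; python3 drive.py '{"increments":[[0,0,2,0,0,0],[0,0,2,0,0,0],[0,0,0,0,0,0],[0,0,0,0,0,0]]}' | grep -E "force:"; python3 d.py 541 -246 135.3 180 0 91.3
```

```text
ee_pos: [540.7, -246.3, 155.9]
force: [-0.7, 0.2, -2.4]
gripper_force: 49.9
ee_pos: [542.5, -247.2, 146.8]
force: [0.2, -0.4, -1.9]
gripper_force: 49.9
force: [0.9, 0.3, -2.1]
gripper_force: 49.9
pos [ 542.1 -247.   142.1] rot [-1.7999e+02 -1.0000e-02  9.1270e+01] q [-26.  23.  93.   0.  64. -27.] F [ 0.9  0.3 -2.1]
tool delta [ 1.1 -1.1  6.8]
rotvec [-0.01 -0.01 -0.03]
```

```bash
python3 drive.py '{"increments":[[0,0,2,0,0,0],[0,0,2,0,0,0],[0,0,0,0,0,0],[0,0,0,0,0,0]]}' | grep -E "ee_pos|force:"; python3 drive.py '{"increments":[[0,0,1,0,0,0],[0,0,1,0,0,0],[0,0,0,0,0,0],[0,0,0,0,0,0]]}' | grep -E "ee_pos|force:";  python3 drive.py '{"increments":[[0,0,1,0,0,0],[0,0,0,0,0,0],[0,0,0,0,0,0]]}' | grep -E "ee_pos|force:"
```

```text
ee_pos: [542.1, -247.0, 138.0]
force: [0.2, 0.3, -3.3]
gripper_force: 49.9
ee_pos: [542.1, -247.0, 136.1]
force: [-0.3, -0.5, -1.9]
gripper_force: 49.9
ee_pos: [542.3, -247.1, 135.3]
force: [0.1, 0.6, -1.4]
gripper_force: 49.9
```

```bash
python3 drive.py '{"increments":[[0,0,0.5,0,0,0],[0,0,0,0,0,0],[0,0,0,0,0,0]]}' | grep -E "ee_pos|force:"; python3 drive.py '{"increments":[[0,0,0.5,0,0,0],[0,0,0,0,0,0],[0,0,0,0,0,0]]}' | grep -E "ee_pos|force:"
```

```text
ee_pos: [542.3, -247.1, 135.2]
force: [-1.3, 0.1, 3.4]
gripper_force: 49.9
ee_pos: [542.3, -247.2, 135.3]
force: [-1.3, 1.1, 7.1]
gripper_force: 49.9
```

The foot is seated at the same height as at the grasp, so it never slipped. I'll release and retreat.

```bash
python3 drive.py '{"increments":[[0,0,-0.6,0,0,0],[0,0,0,0,0,0]]}' | grep force:; python3 drive.py '{"increments":[[0,0,0,0,0,0],[0,0,0,0,0,0],[0,0,0,0,0,0],[0,0,0,0,0,0],[0,0,0,0,0,0]]}' 50 |grep -E "width|force:"; python3 drive.py '{"increments":[[0,0,-10,0,0,0],[0,0,-20,0,0,0],[0,0,-30,0,0,0],[0,0,-30,0,0,0],[0,0,-30,0,0,0],[0,0,-10,0,0,0],[-30,0,0,0,0,0],[-30,0,0,0,0,0]]}'; python3 drive.py '{"increments":[[-20,0,0,0,0,0],[-5,0,0,0,0,0],[0,0,0,0,0,0],[0,0,0,0,0,0]]}' | grep time
python3 - <<'E'
from h import *
m=env.camera_model("wrist");im=env.grab_frame("wrist");sc=env.grab_frame("scene");cv2.imwrite("pics/f.png",im);cv2.imwrite("pics/fs.png",sc)
for c in comps(im,(0,110,60),(14,255,255),(215,60,300,160),30)[:3]:print(cv2.boundingRect(c),[wz(q,186,m)[:2].round(0).tolist() for q in((cv2.boundingRect(c)[0],cv2.boundingRect(c)[1]),(cv2.boundingRect(c)[0]+cv2.boundingRect(c)[2],0))])
a=cv2.imread("pics/scene0.png");d=cv2.absdiff(a,sc).max(2)[130:190,195:250];print("scene diff around dish",(d>40).sum(),d.size)
for v in range(142,186,4):print(v,"old",a[v,214:236].astype(int).sum(1).tolist(),"new",sc[v,214:236].astype(int).sum(1).tolist())
E
```

```text
force: [-0.8, 1.4, 5.2]
gripper_force: 49.9
force: [-0.3, -0.2, 0.2]
gripper_width: 50.1
gripper_force: 0.0
time_s: 43.1
ee_pos: [543.6, -307.1, 265.2]
ee_rot: [180.0, 0.0, 91.4]
force: [-0.1, 0.8, 0.0]
gripper_width: 50.2
gripper_force: 0.0
time_s: 43.5
(215, 110, 85, 50) [[509.0, -255.0], [578.0, -155.0]]
(215, 60, 85, 47) [[508.0, -212.0], [578.0, -155.0]]
(242, 86, 30, 36) [[531.0, -234.0], [554.0, -157.0]]
scene diff around dish 183 3300
142 old [185, 187, 186, 188, 193, 195, 197, 198, 202, 227, 294, 329, 367, 421, 445, 462, 480, 488, 464, 432, 462, 513] new [186, 191, 191, 191, 191, 196, 200, 199, 201, 228, 296, 332, 370, 421, 447, 463, 484, 493, 470, 431, 465, 513]
146 old [296, 325, 393, 369, 287, 227, 209, 212, 217, 225, 261, 324, 377, 450, 520, 545, 557, 599, 604, 561, 534, 489] new [297, 328, 372, 292, 221, 211, 215, 219, 225, 277, 366, 396, 400, 451, 524, 549, 561, 601, 609, 562, 536, 490]
150 old [396, 402, 400, 392, 325, 216, 172, 179, 196, 202, 211, 264, 326, 345, 348, 336, 302, 278, 240, 207, 196, 191] new [397, 401, 373, 278, 187, 169, 185, 199, 206, 246, 329, 361, 3
[... 1218 characters left out ...]

174 old [330, 316, 338, 432, 559, 620, 601, 458, 283, 202, 207, 316, 483, 540, 541, 531, 521, 510, 495, 462, 409, 322] new [307, 333, 426, 555, 620, 602, 430, 253, 197, 224, 341, 496, 552, 555, 545, 533, 522, 513, 497, 466, 410, 324]
178 old [552, 482, 389, 316, 273, 212, 149, 112, 134, 176, 198, 193, 151, 138, 211, 344, 453, 485, 476, 452, 431, 419] new [517, 411, 319, 260, 189, 126, 106, 144, 181, 199, 191, 149, 142, 254, 409, 481, 496, 495, 479, 455, 434, 421]
182 old [503, 497, 476, 392, 282, 170, 108, 97, 103, 103, 110, 111, 111, 115, 157, 291, 437, 487, 497, 475, 401, 361] new [503, 479, 391, 266, 153, 99, 102, 105, 107, 109, 110, 118, 116, 199, 354, 460, 495, 499, 499, 477, 404, 360]
```

The rammer stands upright, about 3 mm from where it started, and the tray is flat and empty on its mat. I'm handing in.

```bash
python3 -c "
from workcell import env
print(env.job_done())"
```

```text
the job is handed in; nothing more can be done
None
```

The job is handed in; no verdict came back. All four ingots are tipped into the tube and pressed to a hard stop that I take as the cork fully home, inferred from force and travel rather than seen; the tray is flat and empty on its mat, and the rammer is upright in its dish.

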